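Put the microscope accessories away in their tiles

TASK

Put the four microscope accessories away: set the small oil bottle, the black-capped objective case, the petri dish and the cover-glass box each upright in the grey storage tile whose recess matches its outline, resting flat on the recess floor. They and the tiles lie anywhere about the bench; do not knock over or push the glass beaker and the spare eyepiece aside.

Things in the scene. Friction and masses are not known exactly. Their poses are not given: they have to be found in the camera images.
- bottle_center (a point): centre, half-way up, of the small yellowish oil bottle with a white cap: upright, round body 27 mm in diameter up to 48 mm, cap 15.6 mm in diameter above, 61 mm tall over all; z points up; about 30 g
- case_center (a point): centre, half-way up, of the objective case: an upright white plastic can with a wide black screw cap, body 37 mm and cap 39 mm in diameter (the cap is the upper 18 mm and does not come off), 55 mm tall; z points up; about 110 g
- dish_center (a point): centre, half-way up, of the closed petri dish: a flat disc 60 mm in diameter, 14 mm tall, beige inside, its lid does not come off; z points up; about 28 g. Gripped across the diameter by its upper half, the fingers stay clear of the tile when it is set in a recess
- cover_box_center (a point): centre, half-way up, of the white cover-glass box: 31 mm along its x axis, 41 mm along its y axis, 18 mm tall, lid does not come off; z points up; about 30 g
- tile_small_round_seat (a point): centre of the recess floor of a fixed grey plastic storage tile 88 x 88 mm and 8 mm thick, lying on the bench; its one recess, round, 36 mm in diameter, is 4 mm deep with a 1.5 mm chamfered edge and a dark rubber floor 4 mm above the bench (rim at 8 mm); z points up. For the oil bottle
- tile_mid_round_seat (a point): centre of the recess floor of a fixed grey plastic storage tile 88 x 88 mm and 8 mm thick, lying on the bench; its one recess, round, 49 mm in diameter, is 4 mm deep with a 1.5 mm chamfered edge and a dark rubber floor 4 mm above the bench (rim at 8 mm); z points up. For the objective case
- tile_large_round_seat (a point): centre of the recess floor of a fixed grey plastic storage tile 88 x 88 mm and 8 mm thick, lying on the bench; its one recess, round, 72 mm in diameter, is 4 mm deep with a 1.5 mm chamfered edge and a dark rubber floor 4 mm above the bench (rim at 8 mm); z points up. For the petri dish
- tile_rect_seat (a point): centre of the recess floor of a fixed grey plastic storage tile 88 x 88 mm and 8 mm thick, lying on the bench; its one recess, rectangular, 39.5 mm along the point's x axis and 49.5 mm along its y axis, is 4 mm deep with a 1.5 mm chamfered edge and a dark rubber floor 4 mm above the bench (rim at 8 mm); z points up. For the cover-glass box, long side along long side, either way round
- beaker_center (a point): centre, half-way up, of a bystander: a loose glass beaker about 52 mm in diameter, 70 mm tall, standing on the bench; leave it alone
- eyepiece_center (a point): centre, half-way up, of a bystander: a loose black and white spare eyepiece, 37 mm in diameter, 42 mm tall, standing on the bench; leave it alone. (A fixed grey slide cabinet stands on the bench in the middle, x 0.24 to 0.53 with its drawer part open, y -0.17 to 0.09, 0.172 m tall; pass above it)

How it is judged:
By the outcome, as a careful person would: the job done as asked, in the order asked, and still so for the second after the job is handed in, with the robot touching nothing.
It also fails if it takes over 125 s, if anything falls off the work surface, if the arm or the gripper's body presses on something with over 40 N, if the wrist force passes 120 N, or if a joint passes its speed limit or range.

ROBOT

A 7-joint arm with a two-finger parallel gripper is mounted at the origin on a cart in front of the work surface, level with it; the furniture and walls round the work are solid. World frame = base frame: x ahead of the robot, y to its left, z up, the work surface at z = 0. Lengths are in m, angles in rad, forces in N, time in s.
With the tool pointing down it reaches from about 0.35 to 0.9 m from the base axis. Payload 19.9 kg.
Tool frame: the origin (TCP) lies midway between the tips of the shut fingers; the grasp point (between the pads) lies 19 mm behind it; z points along the fingers, y is the line along which they close (so a half turn about z gives the same grasp; the last joint's range is limited). The gripper opens to 85 mm and grips with 20 to 120 N. Pads are 22 mm wide; open, the fingers measure 114 mm over their backs; the gripper's body (76 mm by 85 mm) begins 54 mm behind the grasp point. The pads swing forward as they close: fully open they stand 13 mm farther back than shut.
Start: joints at [-1.296, 0.417, -0.01, 1.614, 0.005, 1.111, -0.053], TCP at [0.195, 0.594, 0.231] pointing down, gripper open.
Joint ranges: [-2.81, 2.81], [-0.39, 2.02], [-1.27, 1.25], [0.06, 2.57], [-1.19, 4.33], [0.19, 2], [-2.82, 2.82]. Speed limits (rad/s): [1.89, 1.89, 2.39, 2.39, 3.01, 3.01, 3.01].

INTERFACE

Orientations are given as a rotation vector (axis times angle).
In Python, from workcell import status, optics, bot gives the robot as it stands.
- The arm moves only by the shell command python3 -m jog 'ROWS'. ROWS is JSON, a list of rows, each an object of numbers: "x", "y", "z": the shift along the tool's x, y, z in cm; "rx", "ry", "rz": the turn, a rotation vector about the tool's x, y, z in degrees; "fingers": the finger opening in cm, from 0 to 8.54. A call has 1 to 8 rows; each row shifts and turns the commanded pose from where the row before left it, along the tool's axes as they then stand; what a row does not reach is not made up. A row lasts 1/12 s, in which the tool goes at most 41.7 mm and 7.16 degrees, less where a joint would pass 70% of its speed; a pose out of reach is approached as far as the arm can. A call with a gripper value outside its range is refused whole. The fingers move at their own pace and stop on an object; the grip force is fixed at half the most. Time passes only in rows, so rows that do not move let the fingers close. It gives the time, the measured TCP pose, the force, the opening and the grip force at its end, in the units of the state.
- status.state(): the state, without advancing time (a new reading comes with each control period).
- optics.snapshot(name): name is "scene" or "side" or "wrist"; returns (picture, depth): 480x640x3 uint8, blue, green, red; 480x640 float32, m along the optical axis (not along the pixel's ray), 0 where there is no reading.
- optics.get_calibration(name): a dict with "intrinsics" (3x3 intrinsics, pixels), "dist" ([k1, k2, p1, p2, k3] as OpenCV has them; the pictures are not rectified), "pose" (4x4, takes a point from camera to world coordinates); the wrist camera has in their place "hand_eye" (4x4, takes a point from camera to tool coordinates, whose origin is the TCP and whose axes are the flange's). Camera axes: x right, y up, looking along -z (the intrinsics and any distortion apply to the point x, -y, -z); pixel columns grow to the right and rows downward; lengths in m; the calibration is good to about 2 mm. A picture is of the moment at which its call begins: read the wrist's pose just before it. get_calibration takes no time and is no camera call.
- bot.job_done(): hands the job in; it is judged then, once.
The state is a dict: "clock": time; "joint_positions": joint angles; "qd": joint speeds; "joint_efforts": joint torques, N m; "position": TCP position; "ee_rot": TCP orientation; "force": force on the tool from outside, world axes, zero at the start; "torque": the same for the moment, N m; "gripper_width": opening from 0.0 (shut) to 1.0 (fully open); "finger_force": force on a finger pad.
Only numpy, scipy, OpenCV 4.12 (cv2) and the standard library are available. Lean on these libraries where they do the work, as an engineer would, in place of code of your own. Each camera call takes 0.05 s, during which the arm holds its last target. There are 200 camera calls.

## Working session

There is one attempt and no reset: what is moved stays moved. The work goes in short steps, Python scripts to look and compute and a shell command to move; the robot and the scene stay as the last step left them, time stands still between calls to the robot, and variables do not carry over. Pictures are saved under pics/ and viewed, at most 14 in all, crops included, and the job is handed in when it is done.

```bash
ls; mkdir -p pics; python3 - <<'E'
from workcell import status, optics
import cv2,numpy as np
s=status.state(); print({k:np.round(v,3).tolist() for k,v in s.items()})
a,_=optics.snapshot("scene"); b,_=optics.snapshot("side")
cv2.imwrite("pics/scene.png",a); cv2.imwrite("pics/side.png",b)
for n in("scene","side","wrist"):
  c=optics.get_calibration(n); print({k:np.round(v,3).tolist() for k,v in c.items()})
E
```

```text
pics
{'clock': 0.0, 'joint_positions': [-1.296, 0.418, -0.01, 1.614, 0.005, 1.111, -0.053], 'qd': [-0.001, -0.001, -0.0, 0.002, -0.0, -0.001, -0.0], 'joint_efforts': [0.001, -86.445, 0.679, -43.49, 0.019, 0.007, -0.0], 'position': [0.195, 0.594, 0.231], 'ee_rot': [-0.495, -3.102, 0.002], 'force': [0.051, 0.296, -0.302], 'torque': [-0.003, 0.016, -0.0], 'finger_force': 0.0, 'gripper_width': 1.001}
{'intrinsics': [[558.4, 0.0, 326.875], [0.0, 558.4, 246.565], [0.0, 0.0, 1.0]], 'dist': [0.042, 0.0, 0.0, 0.0, 0.0], 'pose': [[-0.853, 0.407, -0.327, 0.018], [-0.522, -0.667, 0.531, 0.847], [-0.002, 0.624, 0.781, 1.32], [0.0, 0.0, 0.0, 1.0]]}
{'intrinsics': [[587.419, 0.0, 315.237], [0.0, 587.419, 244.609], [0.0, 0.0, 1.0]], 'dist': [-0.01, 0.0, 0.0, 0.0, 0.0], 'pose': [[-0.265, 0.471, -0.842, -0.867], [-0.964, -0.112, 0.241, 0.384], [0.019, 0.875, 0.484, 0.866], [0.0, 0.0, 0.0, 1.0]]}
{'intrinsics': [[342.928, 0.0, 312.207], [0.0, 342.928, 238.528], [0.0, 0.0, 1.0]], 'dist': [-0.039, 0.0, 0.0, 0.0, 0.0], 'hand_eye': [[0.0, 0.958, 0.287, 0.073], [1.0, -0.0, -0.001, -0.0], [-0.001, 0.287, -0.958, -0.142], [0.0, 0.0, 0.0, 1.0]]}
```

View pics/scene.png

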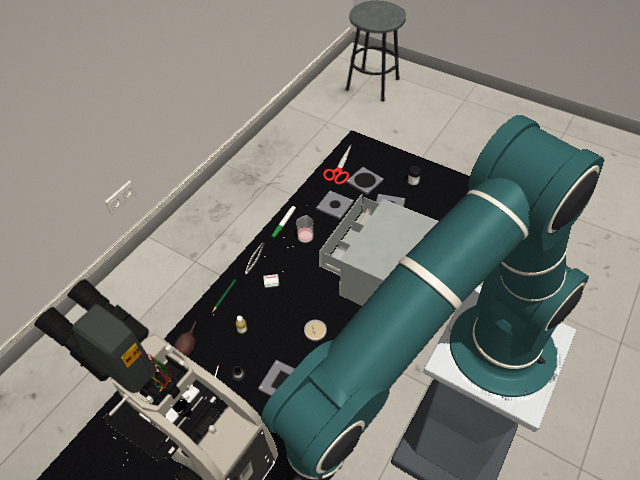

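View pics/side.png

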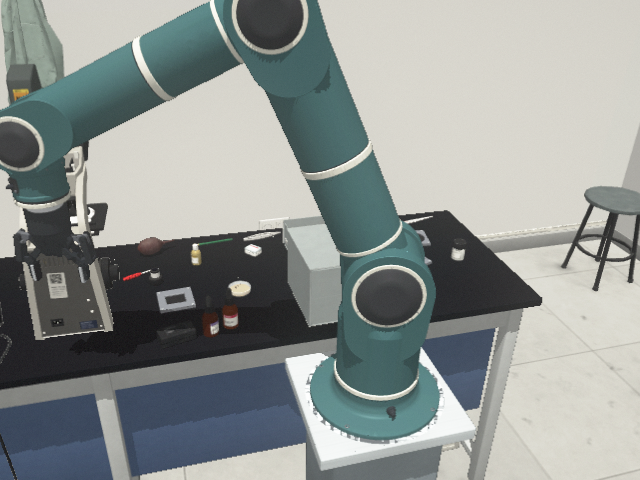

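The scene view shows the bottle (241,325), box (271,281), dish (315,330), case (414,176), beaker (305,230) and eyepiece (238,373). Tiles are at (333,204), (366,180), partly hidden at (390,202), and (277,378).

```bash
cat > h.py <<'E'
import numpy as np, cv2
from scipy.spatial.transform import Rotation as R
from workcell import status, optics
def snap(n):
    s=status.state(); im,d=optics.snapshot(n); c=optics.get_calibration(n)
    if n=="wrist":
        T=np.eye(4);T[:3,:3]=R.from_rotvec(s["ee_rot"]).as_matrix();T[:3,3]=s["position"];P=T@np.array(c["hand_eye"])
    else: P=np.array(c["pose"])
    return im,d,c,P
def cloud(d,c,P):
    h,w=d.shape; u,v=np.meshgrid(np.arange(w),np.arange(h))
    p=cv2.undistortPoints(np.stack([u,v],-1).reshape(-1,1,2).astype(float),np.array(c["intrinsics"]),np.array(c["dist"])).reshape(h,w,2)
    X=np.stack([p[...,0]*d,-p[...,1]*d,-d],-1)@P[:3,:3].T+P[:3,3]
    X[d==0]=np.nan
    return X
def px(pts,c,P):
    q=(np.atleast_2d(pts)-P[:3,3])@P[:3,:3]; q=q*[1,-1,-1]
    return cv2.projectPoints(q,np.zeros(3),np.zeros(3),np.array(c["intrinsics"]),np.array(c["dist"]))[0].reshape(-1,2)
E
python3 - <<'E'
from h import *
im,d,c,P=snap("scene"); X=cloud(d,c,P)
for n,u,v in [("bottle",241,320),("box",271,281),("dish",315,329),("beak",305,222),("case",414,170),("eye",238,371),("tA",335,204),("tA edge",325,212),("tB",366,180),("tC",388,199),("tD",277,379),("tD edge",272,388),("drawer",330,262)]:
    print(n,np.round(X[v,u],3))
# orthophoto of bench
cv2.imwrite("pics/a.png",cv2.resize(im[140:440,150:450],None,fx=2,fy=2,interpolation=cv2.INTER_CUBIC))
E
```

```text
bottle [0.61  0.316 0.058]
box [0.632 0.153 0.02 ]
dish [0.444 0.217 0.015]
beak [ 0.658 -0.066  0.046]
case [ 0.472 -0.431  0.055]
eye [0.535 0.43  0.042]
tA [ 0.639 -0.211  0.002]
tA edge [ 0.645 -0.161  0.008]
tB [ 0.604 -0.352  0.009]
tC [ 0.5   -0.311  0.011]
tD [0.453 0.384 0.004]
tD edge [0.449 0.412 0.007]
drawer [0.482 0.078 0.129]
```

View pics/a.png

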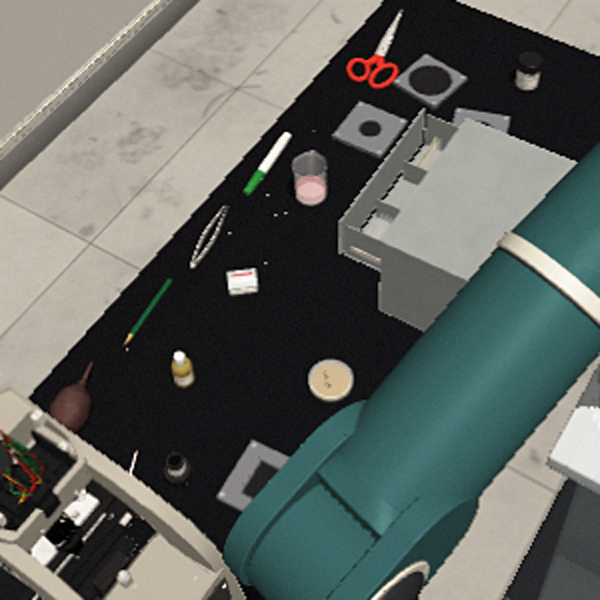

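The crop shows tile A has the small round recess, B the large round one and D the rectangle. C is mostly hidden, so by elimination it is the mid one. I'll square the tool to the world axes and look at the left half from above.

```bash
python3 -m jog '[{"z":-2.5,"rz":-6},{"z":-2.5,"rz":-6},{"z":-2,"rz":-6.3},{"x":-2.6,"y":-2.7},{"x":-2.6,"y":-2.7},{"x":-2.6,"y":-2.7},{"x":-2.6,"y":-2.7},{"x":-2.6,"y":-2.7}]' && python3 -m jog '[{"x":-2.6,"y":-2.7},{"x":-2.6,"y":-2.7},{"x":-2.6,"y":-2.7},{"x":-2.6,"y":-2.7},{"x":-2.6,"y":-2.7},{"x":-2.6,"y":-2.7},{},{}]'
python3 - <<'E'
from h import *
im,d,c,P=snap("wrist"); X=cloud(d,c,P); np.savez("w1.npz",im=im,d=d,P=P,X=X)
cv2.imwrite("pics/w1.png",im); print(status.state()["ee_rot"],status.state()["joint_positions"])
E
```

```text
[-4.95505816e-01 -3.10219768e+00  1.24656328e-03] [-1.29550619  0.4177848  -0.01030815  1.61395083  0.00468396  1.11067774
 -0.05299356]schema error: expected keys x, y, z, rx, ry, rz, fingers
```

View pics/w1.png

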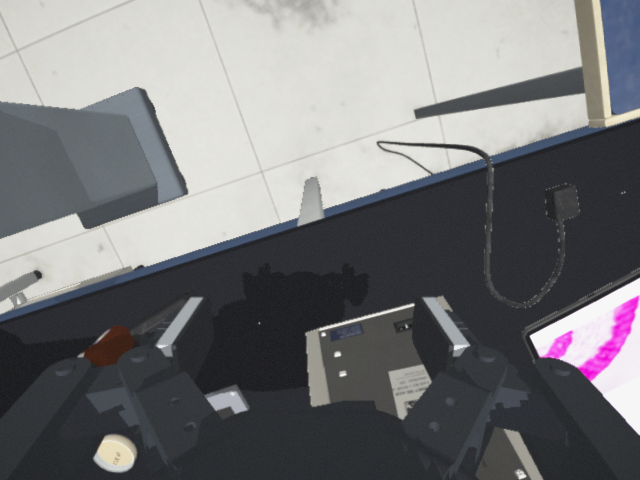

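All keys are required. The wrist image has its top toward the robot, and the hand hides the lower middle, so the tool should stand outward of what I want to see.

```bash
python3 -m jog '[{"x":0,"y":0,"z":-2.5,"rx":0,"ry":0,"rz":-6,"fingers":8.5},{"x":0,"y":0,"z":-2.5,"rx":0,"ry":0,"rz":-6,"fingers":8.5},{"x":0,"y":0,"z":-2,"rx":0,"ry":0,"rz":-6.2,"fingers":8.5},{"x":-3.1,"y":-2.1,"z":0,"rx":0,"ry":0,"rz":0,"fingers":8.5},{"x":-3.1,"y":-2.1,"z":0,"rx":0,"ry":0,"rz":0,"fingers":8.5},{"x":-3.1,"y":-2.1,"z":0,"rx":0,"ry":0,"rz":0,"fingers":8.5},{"x":-3.1,"y":-2.1,"z":0,"rx":0,"ry":0,"rz":0,"fingers":8.5},{"x":-3.1,"y":-2.1,"z":0,"rx":0,"ry":0,"rz":0,"fingers":8.5}]' && python3 -m jog '[{"x":-3.1,"y":-2.1,"z":0,"rx":0,"ry":0,"rz":0,"fingers":8.5},{"x":-3.1,"y":-2.1,"z":0,"rx":0,"ry":0,"rz":0,"fingers":8.5},{"x":-3.1,"y":-2.1,"z":0,"rx":0,"ry":0,"rz":0,"fingers":8.5},{"x":-3.1,"y":-2.1,"z":0,"rx":0,"ry":0,"rz":0,"fingers":8.5},{"x":-3.1,"y":-2.1,"z":0,"rx":0,"ry":0,"rz":0,"fingers":8.5},{"x":-3.1,"y":-2.1,"z":0,"rx":0,"ry":0,"rz":0,"fingers":8.5},{"x":-3.1,"y":-2.1,"z":0,"rx":0,"ry":0,"rz":0,"fingers":8.5},{"x":0,"y":0,"z":0,"rx":0,"ry":0,"rz":0,"fingers":8.5}]'
python3 - <<'E'
from h import *
im,d,c,P=snap("wrist"); X=cloud(d,c,P); np.savez("w1.npz",im=im,d=d,P=P,X=X)
cv2.imwrite("pics/w2.png",im)
im2,d2,c2,P2=snap("scene"); np.savez("s2.npz",im=im2,X=cloud(d2,c2,P2)); cv2.imwrite("pics/s2.png",im2)
E
```

```text
clock: 0.87
position: [0.351, 0.4877, 0.3013]
ee_rot: [0.002, -3.142, 0.0]
force: [0.2, 0.8, 0.4]
gripper_width: 0.996
finger_force: 0.0
clock: 1.53
position: [0.5725, 0.3356, 0.3007]
ee_rot: [0.012, 3.14, -0.005]
force: [0.2, -0.7, 0.2]
gripper_width: 0.997
finger_force: 0.0
```

View pics/w2.png

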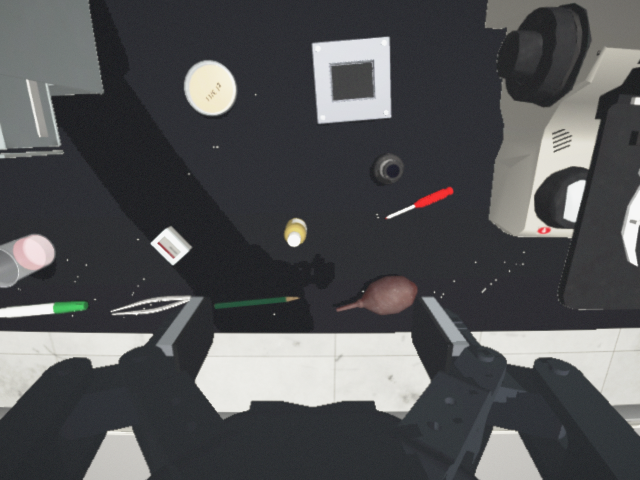

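The wrist view shows everything on the left: dish (210,88), rectangle tile (352,80), box (171,245), bottle (294,233), eyepiece (388,169) and beaker (25,260).

```bash
cat > meas.py <<'E'
from h import *
def obj(X,im,roi,z0,z1,light=None):
    u0,v0,u1,v1=roi; m=np.zeros(X.shape[:2],bool)
    m[v0:v1,u0:u1]=True; m&=(X[...,2]>z0)&(X[...,2]<z1)
    if light is not None: m&=(im.max(-1)>light)
    k,l,st,_=cv2.connectedComponentsWithStats(m.astype(np.uint8)); m=l==1+np.argmax(st[1:,4])
    p=X[m]; (cx,cy),(w,h),a=cv2.minAreaRect((p[:,:2]*1000).astype(np.float32))
    (ex,ey),r=cv2.minEnclosingCircle((p[:,:2]*1000).astype(np.float32))
    return f"rect {cx:.1f},{cy:.1f} {w:.1f}x{h:.1f} ang {a:.1f}; circ {ex:.1f},{ey:.1f} r{r:.1f}; z med {np.median(p[:,2])*1e3:.1f} max {p[:,2].max()*1e3:.1f} n{m.sum()}"
E
python3 - <<'E'
from meas import *
f=np.load("w1.npz"); X,im=f["X"],f["im"]
print("bench z",X[200,250],X[150,450])
print("dish",obj(X,im,(175,50,245,125),.010,.03))
print("tile",obj(X,im,(300,25,405,135),.006,.02))
print("recess",obj(X,im,(325,52,382,110),.001,.0058))
print("box",obj(X,im,(140,215,205,275),.012,.03))
print("bottle cap",obj(X,im,(270,205,320,260),.054,.08),"\n body",obj(X,im,(270,205,320,260),.01,.08))
print("eye",obj(X,im,(360,140,415,195),.035,.06))
print("beaker",obj(X,im,(0,220,70,300),.01,.09))
E
```

```text
bench z [ 0.5793906   0.25307359 -0.00162415] [0.516799   0.50853092 0.00058618]
dish rect 444.3,215.6 59.6x59.3 ang 83.9; circ 444.0,215.9 r30.4; z med 13.6 max 16.4 n2222
tile rect 437.2,383.0 88.6x88.1 ang 4.3; circ 437.3,382.5 r61.7; z med 7.6 max 10.6 n4361
recess rect 437.2,383.3 42.3x50.3 ang 3.3; circ 437.1,383.0 r30.8; z med 3.9 max 5.8 n1483
box rect 637.1,146.2 41.1x31.7 ang 40.9; circ 637.2,145.6 r24.7; z med 17.4 max 19.9 n731
bottle cap rect 616.0,312.8 13.8x14.2 ang 17.1; circ 616.0,313.1 r7.4; z med 60.2 max 62.2 n132 
 body rect 614.4,313.6 26.5x23.9 ang 73.6; circ 615.8,313.0 r13.7; z med 40.8 max 62.2 n471
eye rect 538.0,427.4 22.7x23.0 ang 46.5; circ 538.0,427.5 r11.8; z med 40.4 max 42.7 n334
beaker rect 645.4,-45.5 49.6x50.2 ang 60.8; circ 647.2,-45.8 r26.8; z med 41.0 max 70.9 n1889
```

View pics/s2.png

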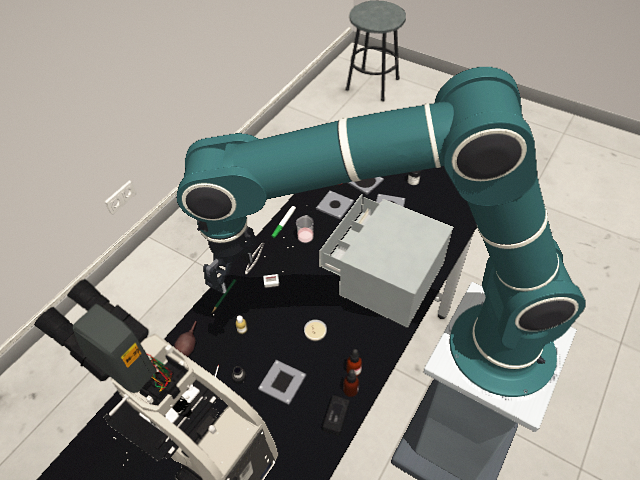

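All sizes and heights match the specification. Next is the bottle at (0.616, 0.313), gripped with the TCP at about z 0.015. The scene view shows tile C near (390,200) partly behind the cabinet.

```bash
python3 -m jog '[{"x":-2.2,"y":-1.2,"z":1.4,"rx":0,"ry":0,"rz":0,"fingers":5.5},{"x":-2.15,"y":-1.1,"z":3.2,"rx":0,"ry":0,"rz":0,"fingers":5.5},{"x":0,"y":0,"z":4,"rx":0,"ry":0,"rz":0,"fingers":5.5},{"x":0,"y":0,"z":4,"rx":0,"ry":0,"rz":0,"fingers":5.5},{"x":0,"y":0,"z":4,"rx":0,"ry":0,"rz":0,"fingers":5.5},{"x":0,"y":0,"z":4,"rx":0,"ry":0,"rz":0,"fingers":5.5},{"x":0,"y":0,"z":0,"rx":0,"ry":0,"rz":0,"fingers":5.5},{"x":0,"y":0,"z":0,"rx":0,"ry":0,"rz":0,"fingers":5.5}]'
python3 - <<'E'
from meas import *
s=status.state();print(s["position"],s["ee_rot"],s["gripper_width"])
E
```

```text
clock: 2.3
position: [0.6091, 0.3198, 0.0946]
ee_rot: [0.003, -3.139, 0.002]
force: [1.0, 0.3, 1.1]
gripper_width: 0.646
finger_force: 0.0
[0.60907218 0.31977803 0.09458599] [ 3.27847423e-03 -3.13866733e+00  2.09566241e-03] 0.6455255131710836
```

```bash
python3 -m jog '[{"x":-0.7,"y":-0.7,"z":0,"rx":0,"ry":0,"rz":0,"fingers":5.5},{"x":0,"y":0,"z":0,"rx":0,"ry":0,"rz":0,"fingers":5.5},{"x":0,"y":0,"z":2.6,"rx":0,"ry":0,"rz":0,"fingers":5.5},{"x":0,"y":0,"z":2.7,"rx":0,"ry":0,"rz":0,"fingers":5.5},{"x":0,"y":0,"z":2.7,"rx":0,"ry":0,"rz":0,"fingers":5.5},{"x":0,"y":0,"z":0,"rx":0,"ry":0,"rz":0,"fingers":5.5},{"x":0,"y":0,"z":0,"rx":0,"ry":0,"rz":0,"fingers":5.5},{"x":0,"y":0,"z":0,"rx":0,"ry":0,"rz":0,"fingers":5.5}]'
```

```text
clock: 2.97
position: [0.6189, 0.3128, 0.0182]
ee_rot: [-0.001, 3.139, 0.002]
force: [0.4, 0.3, 0.9]
gripper_width: 0.646
finger_force: 0.0
```

```bash
python3 -m jog '[{"x":0.3,"y":0,"z":0.1,"rx":0,"ry":0,"rz":0,"fingers":5.5},{"x":0,"y":0,"z":0,"rx":0,"ry":0,"rz":0,"fingers":1},{"x":0,"y":0,"z":0,"rx":0,"ry":0,"rz":0,"fingers":1},{"x":0,"y":0,"z":0,"rx":0,"ry":0,"rz":0,"fingers":1},{"x":0,"y":0,"z":0,"rx":0,"ry":0,"rz":0,"fingers":1},{"x":0,"y":0,"z":0,"rx":0,"ry":0,"rz":0,"fingers":1},{"x":0,"y":0,"z":0,"rx":0,"ry":0,"rz":0,"fingers":1},{"x":0,"y":0,"z":0,"rx":0,"ry":0,"rz":0,"fingers":1}]'
```

```text
clock: 3.63
position: [0.6149, 0.3125, 0.0156]
ee_rot: [-0.001, 3.141, 0.001]
force: [-2.8, -1.3, 10.8]
gripper_width: 0.302
finger_force: 58.4
```

Gripped at the right width. Lifting and carrying it to a viewing pose over the right-hand tiles.

```bash
python3 -m jog '[{"x":0,"y":0,"z":-3,"rx":0,"ry":0,"rz":0,"fingers":1},{"x":0,"y":0,"z":-4,"rx":0,"ry":0,"rz":0,"fingers":1},{"x":0,"y":0,"z":-4,"rx":0,"ry":0,"rz":0,"fingers":1},{"x":0,"y":0,"z":-4,"rx":0,"ry":0,"rz":0,"fingers":1},{"x":0,"y":0,"z":-4,"rx":0,"ry":0,"rz":0,"fingers":1},{"x":0,"y":-2,"z":-3.5,"rx":0,"ry":0,"rz":0,"fingers":1},{"x":0,"y":-3,"z":-2.5,"rx":0,"ry":0,"rz":0,"fingers":1},{"x":0,"y":-3.8,"z":-1.5,"rx":0,"ry":0,"rz":0,"fingers":1}]' && python3 -m jog '[{"x":0,"y":-4,"z":-1,"rx":0,"ry":0,"rz":0,"fingers":1},{"x":0,"y":-4,"z":-1,"rx":0,"ry":0,"rz":0,"fingers":1},{"x":0,"y":-4,"z":0,"rx":0,"ry":0,"rz":0,"fingers":1},{"x":0,"y":-4,"z":0,"rx":0,"ry":0,"rz":0,"fingers":1},{"x":0,"y":-4,"z":0,"rx":0,"ry":0,"rz":0,"fingers":1},{"x":0,"y":-4,"z":0,"rx":0,"ry":0,"rz":0,"fingers":1},{"x":0,"y":-4,"z":0,"rx":0,"ry":0,"rz":0,"fingers":1},{"x":0,"y":-4,"z":0,"rx":0,"ry":0,"rz":0,"fingers":1}]' && python3 -m jog '[{"x":0,"y":-4,"z":0,"rx":0,"ry":0,"rz":0,"fingers":1},{"x":0,"y":-4,"z":0,"rx":0,"ry":0,"rz":0,"fingers":1},{"x":0,"y":-4,"z":0,"rx":0,"ry":0,"rz":0,"fingers":1},{"x":0,"y":-4,"z":0,"rx":0,"ry":0,"rz":0,"fingers":1},{"x":0,"y":-4,"z":0,"rx":0,"ry":0,"rz":0,"fingers":1},{"x":0,"y":0,"z":0,"rx":0,"ry":0,"rz":0,"fingers":1},{"x":0,"y":0,"z":0,"rx":0,"ry":0,"rz":0,"fingers":1},{"x":0,"y":0,"z":0,"rx":0,"ry":0,"rz":0,"fingers":1}]'
python3 - <<'E'
from h import *
im,d,c,P=snap("wrist"); X=cloud(d,c,P); np.savez("w3.npz",im=im,d=d,P=P,X=X)
cv2.imwrite("pics/w3.png",im)
E
```

```text
clock: 4.3
position: [0.6146, 0.2256, 0.2832]
ee_rot: [-0.007, 3.138, 0.004]
force: [0.8, -0.2, -0.8]
gripper_width: 0.297
finger_force: 59.0
clock: 4.97
position: [0.6144, -0.0977, 0.3]
ee_rot: [-0.002, 3.141, 0.0]
force: [1.2, 0.3, 0.2]
gripper_width: 0.296
finger_force: 59.0
clock: 5.63
position: [0.615, -0.2954, 0.2994]
ee_rot: [-0.001, 3.141, 0.001]
force: [0.6, 1.1, -0.5]
gripper_width: 0.303
finger_force: 59.1
```

View pics/w3.png

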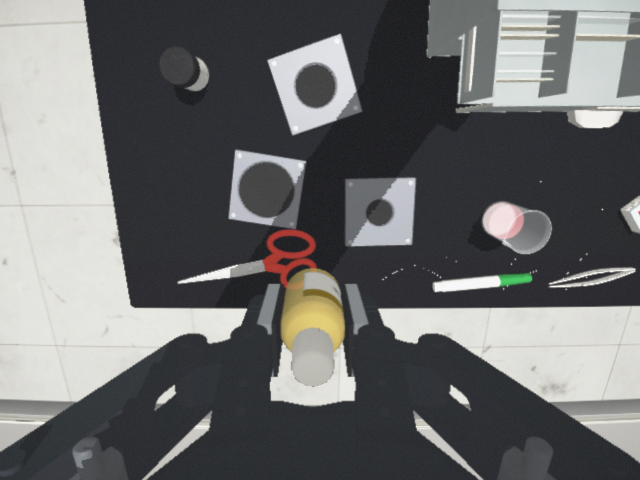

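The view shows all three round tiles: small (380,212), large (266,190), mid (316,85). The case is at (185,68), and the bottle is held upright.

```bash
python3 - <<'E'
from meas import *
f=np.load("w3.npz"); X,im=f["X"],f["im"]
print(X[150,170],X[130,400])
for n,r,q in (("S",(335,170,425,255),(360,193,400,233)),("L",(220,142,312,235),(232,155,300,222)),("M",(255,25,370,140),(288,58,344,115))):
    print(n,obj(X,im,r,.006,.02)); print("  rec",obj(X,im,q,.001,.0058))
print("case",obj(X,im,(150,35,215,100),.050,.07))
p=X[20:480,250:400]; p=p[(p[...,2]>.26)&(abs(p[...,0]-.615)<.013)&(abs(p[...,1]+.295)<.012)]; print("held: lo/hi", p.min(0),p.max(0))
E
```

```text
[ 5.57730468e-01 -4.74065081e-01  2.72412368e-04] [ 0.53380673 -0.1865565  -0.00143984]
S rect 636.6,-208.1 88.8x87.1 ang 1.6; circ 636.5,-208.3 r60.9; z med 7.5 max 10.4 n3698
  rec rect 636.7,-207.1 35.4x36.4 ang 18.1; circ 637.2,-206.5 r19.4; z med 3.8 max 5.8 n602
L rect 607.6,-353.9 88.4x88.5 ang 80.7; circ 607.6,-353.7 r61.4; z med 7.3 max 10.2 n2144
  rec rect 607.5,-353.6 72.4x73.6 ang 60.0; circ 608.4,-353.8 r37.9; z med 3.6 max 5.8 n2508
M rect 484.4,-292.1 89.1x87.8 ang 18.5; circ 484.3,-292.4 r62.1; z med 7.6 max 11.0 n4344
  rec rect 484.1,-291.7 49.8x48.4 ang 64.8; circ 484.9,-291.9 r25.8; z med 3.8 max 5.8 n1453
case rect 470.1,-436.4 36.8x36.8 ang 80.4; circ 470.2,-436.4 r19.4; z med 54.2 max 57.3 n1106
held: lo/hi [ 0.60200108 -0.30698871  0.28388308] [ 0.62591155 -0.28301286  0.39420355]
```

```bash
python3 -m jog '[{"x":-0.7,"y":2.9,"z":1,"rx":0,"ry":0,"rz":0,"fingers":1},{"x":-0.7,"y":2.9,"z":2,"rx":0,"ry":0,"rz":0,"fingers":1},{"x":-0.65,"y":2.95,"z":2.5,"rx":0,"ry":0,"rz":0,"fingers":1},{"x":0,"y":0,"z":4,"rx":0,"ry":0,"rz":0,"fingers":1},{"x":0,"y":0,"z":4,"rx":0,"ry":0,"rz":0,"fingers":1},{"x":0,"y":0,"z":4,"rx":0,"ry":0,"rz":0,"fingers":1},{"x":0,"y":0,"z":4,"rx":0,"ry":0,"rz":0,"fingers":1},{"x":0,"y":0,"z":2.5,"rx":0,"ry":0,"rz":0,"fingers":1}]' && python3 -m jog '[{"x":0,"y":0,"z":0,"rx":0,"ry":0,"rz":0,"fingers":1},{"x":0,"y":0,"z":0,"rx":0,"ry":0,"rz":0,"fingers":1},{"x":0,"y":0,"z":0,"rx":0,"ry":0,"rz":0,"fingers":1}]'
```

```text
clock: 6.35
position: [0.6342, -0.2058, 0.0558]
ee_rot: [0.005, -3.139, -0.002]
force: [-0.3, -0.2, -1.1]
gripper_width: 0.298
finger_force: 59.1
clock: 6.6
position: [0.6367, -0.2079, 0.0617]
ee_rot: [-0.003, 3.139, -0.001]
force: [0.4, -0.7, -0.2]
gripper_width: 0.299
finger_force: 59.1
```

```bash
python3 -m jog '[{"x":0.1,"y":0,"z":1.3,"rx":0,"ry":0,"rz":0,"fingers":1},{"x":0,"y":0,"z":1.2,"rx":0,"ry":0,"rz":0,"fingers":1},{"x":0,"y":0,"z":0.8,"rx":0,"ry":0,"rz":0,"fingers":1},{"x":0,"y":0,"z":0.4,"rx":0,"ry":0,"rz":0,"fingers":1},{"x":0,"y":0,"z":0.2,"rx":0,"ry":0,"rz":0,"fingers":1},{"x":0,"y":0,"z":0.2,"rx":0,"ry":0,"rz":0,"fingers":1},{"x":0,"y":0,"z":0,"rx":0,"ry":0,"rz":0,"fingers":1},{"x":0,"y":0,"z":0,"rx":0,"ry":0,"rz":0,"fingers":1}]'
```

```text
clock: 7.27
position: [0.6344, -0.2083, 0.0196]
ee_rot: [-0.001, 3.142, 0.0]
force: [-8.8, 4.4, 16.6]
gripper_width: 0.301
finger_force: 60.8
```

```bash
python3 -m jog '[{"x":0,"y":0,"z":0,"rx":0,"ry":0,"rz":0,"fingers":3.5},{"x":0,"y":0,"z":0,"rx":0,"ry":0,"rz":0,"fingers":5.5},{"x":0,"y":0,"z":0,"rx":0,"ry":0,"rz":0,"fingers":5.5},{"x":0,"y":0,"z":0,"rx":0,"ry":0,"rz":0,"fingers":5.5},{"x":0,"y":0,"z":-2,"rx":0,"ry":0,"rz":0,"fingers":5.5},{"x":0,"y":0,"z":-4,"rx":0,"ry":0,"rz":0,"fingers":5.5},{"x":0,"y":0,"z":-4,"rx":0,"ry":0,"rz":0,"fingers":6.5},{"x":0,"y":0,"z":-4,"rx":0,"ry":0,"rz":0,"fingers":6.5}]' && python3 -m jog '[{"x":1.8,"y":-2.5,"z":-2,"rx":0,"ry":0,"rz":0,"fingers":6.5},{"x":2,"y":-3,"z":-2,"rx":0,"ry":0,"rz":0,"fingers":6.5},{"x":2,"y":-3,"z":0,"rx":0,"ry":0,"rz":0,"fingers":6.5},{"x":2,"y":-3.3,"z":0,"rx":0,"ry":0,"rz":0,"fingers":6.5},{"x":2,"y":-3.3,"z":0,"rx":0,"ry":0,"rz":0,"fingers":6.5},{"x":2,"y":-3.3,"z":0,"rx":0,"ry":0,"rz":0,"fingers":6.5},{"x":2,"y":-3,"z":0,"rx":0,"ry":0,"rz":0,"fingers":6.5},{"x":0,"y":0,"z":0,"rx":0,"ry":0,"rz":0,"fingers":6.5}]'
python3 - <<'E'
from meas import *
im,d,c,P=snap("wrist"); X=cloud(d,c,P); cv2.imwrite("pics/w4.png",im)
u,v=px([[.6366,-.2081,.064],[.6366,-.2081,.035]],c,P).round().astype(int).tolist(); print(u,v)
m=(np.hypot(X[...,0]-.6366,X[...,1]+.2081)<.04)
q=X[m&(X[...,2]>.045)]; print(len(q), q.mean(0) if len(q) else 0,q.max(0) if len(q) else 0)
E
```

```text
clock: 7.93
position: [0.634, -0.2082, 0.1598]
ee_rot: [0.001, -3.141, 0.0]
force: [0.3, -0.1, 0.4]
gripper_width: 0.764
finger_force: 0.0
clock: 8.6
position: [0.4908, -0.4294, 0.1987]
ee_rot: [-0.013, -3.14, 0.005]
force: [-0.7, -1.1, -0.2]
gripper_width: 0.763
finger_force: 0.0
[540, 371] [524, 353]
115 [ 0.62887946 -0.20669702  0.05298617] [ 0.63493549 -0.19869752  0.06549515]
```

The bottle top is at 65 mm, as it should be when seated. Now the case.

```bash
python3 -m jog '[{"x":1.3,"y":-0.7,"z":2,"rx":0,"ry":0,"rz":0,"fingers":6.5},{"x":1.2,"y":-0.7,"z":3,"rx":0,"ry":0,"rz":0,"fingers":6.5},{"x":0,"y":0,"z":3,"rx":0,"ry":0,"rz":0,"fingers":6.5},{"x":0,"y":0,"z":2,"rx":0,"ry":0,"rz":0,"fingers":6.5},{"x":0,"y":0,"z":0,"rx":0,"ry":0,"rz":0,"fingers":6.5},{"x":0,"y":0,"z":0,"rx":0,"ry":0,"rz":0,"fingers":6.5},{"x":0,"y":0,"z":0,"rx":0,"ry":0,"rz":0,"fingers":6.5}]'
```

```text
clock: 9.23
position: [0.4726, -0.4365, 0.0998]
ee_rot: [-0.002, 3.14, -0.002]
force: [1.8, -0.8, 0.1]
gripper_width: 0.761
finger_force: 0.0
```

```bash
python3 -m jog '[{"x":0.2,"y":0,"z":2,"rx":0,"ry":0,"rz":0,"fingers":6.5},{"x":0,"y":0,"z":3,"rx":0,"ry":0,"rz":0,"fingers":6.5},{"x":0,"y":0,"z":2.4,"rx":0,"ry":0,"rz":0,"fingers":6.5},{"x":0,"y":0,"z":0,"rx":0,"ry":0,"rz":0,"fingers":6.5},{"x":0,"y":0,"z":0,"rx":0,"ry":0,"rz":0,"fingers":6.5},{"x":0,"y":0,"z":0,"rx":0,"ry":0,"rz":0,"fingers":2.5},{"x":0,"y":0,"z":0,"rx":0,"ry":0,"rz":0,"fingers":2.5},{"x":0,"y":0,"z":0,"rx":0,"ry":0,"rz":0,"fingers":2.5}]' && python3 -m jog '[{"x":0,"y":0,"z":0,"rx":0,"ry":0,"rz":0,"fingers":2.5},{"x":0,"y":0,"z":0,"rx":0,"ry":0,"rz":0,"fingers":2.5},{"x":0,"y":0,"z":0,"rx":0,"ry":0,"rz":0,"fingers":2.5}]'
```

```text
clock: 9.9
position: [0.4707, -0.4373, 0.0269]
ee_rot: [-0.002, 3.139, -0.003]
force: [-0.6, 1.9, 9.5]
gripper_width: 0.439
finger_force: 58.9
clock: 10.15
position: [0.4707, -0.4373, 0.0268]
ee_rot: [-0.002, 3.139, -0.003]
force: [-1.0, 1.9, 11.2]
gripper_width: 0.443
finger_force: 58.9
```

```bash
python3 -m jog '[{"x":0,"y":0,"z":-2,"rx":0,"ry":0,"rz":0,"fingers":2.5},{"x":0,"y":0,"z":-3,"rx":0,"ry":0,"rz":0,"fingers":2.5},{"x":-0.3,"y":2.5,"z":-2,"rx":0,"ry":0,"rz":0,"fingers":2.5},{"x":-0.3,"y":3.5,"z":0,"rx":0,"ry":0,"rz":0,"fingers":2.5},{"x":-0.4,"y":3.5,"z":0,"rx":0,"ry":0,"rz":0,"fingers":2.5},{"x":-0.4,"y":3,"z":0,"rx":0,"ry":0,"rz":0,"fingers":2.5},{"x":0,"y":2,"z":0,"rx":0,"ry":0,"rz":0,"fingers":2.5},{"x":0,"y":0,"z":0,"rx":0,"ry":0,"rz":0,"fingers":2.5}]' && python3 -m jog '[{"x":0,"y":0,"z":0,"rx":0,"ry":0,"rz":0,"fingers":2.5},{"x":0,"y":0,"z":1.5,"rx":0,"ry":0,"rz":0,"fingers":2.5},{"x":0,"y":0,"z":1.5,"rx":0,"ry":0,"rz":0,"fingers":2.5},{"x":0,"y":0,"z":0,"rx":0,"ry":0,"rz":0,"fingers":2.5},{"x":0,"y":0,"z":0,"rx":0,"ry":0,"rz":0,"fingers":2.5}]'
```

```text
clock: 10.82
position: [0.4849, -0.2868, 0.0956]
ee_rot: [-0.009, 3.14, 0.002]
force: [0.3, 0.4, -0.6]
gripper_width: 0.444
finger_force: 60.3
clock: 11.23
position: [0.4831, -0.2923, 0.0647]
ee_rot: [-0.0, -3.141, 0.001]
force: [0.7, -1.6, -0.7]
gripper_width: 0.441
finger_force: 60.3
```

Position matches the seat; down 3.4 cm to z ≈ 0.031.

```bash
python3 -m jog '[{"x":-0.1,"y":0,"z":1.2,"rx":0,"ry":0,"rz":0,"fingers":2.5},{"x":0,"y":0,"z":1,"rx":0,"ry":0,"rz":0,"fingers":2.5},{"x":0,"y":0,"z":0.6,"rx":0,"ry":0,"rz":0,"fingers":2.5},{"x":0,"y":0,"z":0.3,"rx":0,"ry":0,"rz":0,"fingers":2.5},{"x":0,"y":0,"z":0.2,"rx":0,"ry":0,"rz":0,"fingers":2.5},{"x":0,"y":0,"z":0.1,"rx":0,"ry":0,"rz":0,"fingers":2.5},{"x":0,"y":0,"z":0,"rx":0,"ry":0,"rz":0,"fingers":2.5},{"x":0,"y":0,"z":0,"rx":0,"ry":0,"rz":0,"fingers":2.5}]'
```

```text
clock: 11.9
position: [0.4845, -0.2914, 0.0309]
ee_rot: [-0.001, 3.141, 0.0]
force: [-3.5, 3.0, 9.7]
gripper_width: 0.442
finger_force: 61.4
```

```bash
python3 -m jog '[{"x":0,"y":0,"z":0,"rx":0,"ry":0,"rz":0,"fingers":5},{"x":0,"y":0,"z":0,"rx":0,"ry":0,"rz":0,"fingers":6.5},{"x":0,"y":0,"z":0,"rx":0,"ry":0,"rz":0,"fingers":6.5},{"x":0,"y":0,"z":0,"rx":0,"ry":0,"rz":0,"fingers":6.5},{"x":0,"y":0,"z":-2,"rx":0,"ry":0,"rz":0,"fingers":6.5},{"x":0,"y":0,"z":-4,"rx":0,"ry":0,"rz":0,"fingers":6.5},{"x":0,"y":0,"z":-4,"rx":0,"ry":0,"rz":0,"fingers":6.5},{"x":0,"y":0,"z":-4,"rx":0,"ry":0,"rz":0,"fingers":6.5}]' && python3 -m jog '[{"x":0,"y":0,"z":-4,"rx":0,"ry":0,"rz":0,"fingers":8.5},{"x":0,"y":0,"z":-4,"rx":0,"ry":0,"rz":0,"fingers":8.5},{"x":0,"y":0,"z":-3,"rx":0,"ry":0,"rz":0,"fingers":8.5},{"x":0,"y":3,"z":-2,"rx":0,"ry":0,"rz":0,"fingers":8.5},{"x":0,"y":4,"z":0,"rx":0,"ry":0,"rz":0,"fingers":8.5},{"x":0,"y":4,"z":0,"rx":0,"ry":0,"rz":0,"fingers":8.5},{"x":0,"y":4,"z":0,"rx":0,"ry":0,"rz":0,"fingers":8.5},{"x":0,"y":4,"z":0,"rx":0,"ry":0,"rz":0,"fingers":8.5}]'
python3 - <<'E'
from meas import *
im,d,c,P=snap("wrist"); X=cloud(d,c,P); cv2.imwrite("pics/w5.png",im)
m=(np.hypot(X[...,0]-.4842,X[...,1]+.292)<.04)&(X[...,2]>.052)
q=X[m]; print(len(q), q.mean(0),np.percentile(q[:,2],[50,99])) if len(q) else print("none")
E
```

```text
clock: 12.57
position: [0.484, -0.2913, 0.1719]
ee_rot: [0.001, -3.141, -0.0]
force: [0.7, -0.0, 0.6]
gripper_width: 0.757
finger_force: 0.0
clock: 13.23
position: [0.4838, -0.0996, 0.3006]
ee_rot: [-0.001, 3.141, -0.0]
force: [1.1, 0.9, -0.2]
gripper_width: 0.996
finger_force: 0.0
849 [ 0.48306598 -0.28898619  0.05776797] [0.05791281 0.06003396]
```

The case top is at about 58 mm, consistent with seated. Next, the dish.

```bash
python3 -m jog '[{"x":0.5,"y":4,"z":0,"rx":0,"ry":0,"rz":0,"fingers":8.5},{"x":0.5,"y":4,"z":0,"rx":0,"ry":0,"rz":0,"fingers":8.5},{"x":0.5,"y":4,"z":0,"rx":0,"ry":0,"rz":0,"fingers":8.5},{"x":0.5,"y":4,"z":0,"rx":0,"ry":0,"rz":0,"fingers":8.5},{"x":0.5,"y":4,"z":0,"rx":0,"ry":0,"rz":0,"fingers":8.5},{"x":0.5,"y":4,"z":0,"rx":0,"ry":0,"rz":0,"fingers":8.5},{"x":0.5,"y":4,"z":0.5,"rx":0,"ry":0,"rz":0,"fingers":8.5},{"x":0.5,"y":3.6,"z":1,"rx":0,"ry":0,"rz":0,"fingers":8.5}]' && python3 -m jog '[{"x":0,"y":0,"z":4,"rx":0,"ry":0,"rz":0,"fingers":8.5},{"x":0,"y":0,"z":4,"rx":0,"ry":0,"rz":0,"fingers":8.5},{"x":0,"y":0,"z":4,"rx":0,"ry":0,"rz":0,"fingers":8.5},{"x":0,"y":0,"z":4,"rx":0,"ry":0,"rz":0,"fingers":8.5},{"x":0,"y":0,"z":4,"rx":0,"ry":0,"rz":0,"fingers":8.5},{"x":0,"y":0,"z":2,"rx":0,"ry":0,"rz":0,"fingers":8.5},{"x":0,"y":0,"z":0,"rx":0,"ry":0,"rz":0,"fingers":8.5},{"x":0,"y":0,"z":0,"rx":0,"ry":0,"rz":0,"fingers":8.5}]'
```

```text
clock: 13.95
position: [0.4437, 0.2172, 0.2862]
ee_rot: [-0.002, 3.14, 0.002]
force: [1.0, 0.6, 0.1]
gripper_width: 1.001
finger_force: 0.0
clock: 14.62
position: [0.4438, 0.2144, 0.0652]
ee_rot: [0.001, -3.14, 0.001]
force: [0.2, 0.2, 0.9]
gripper_width: 0.996
finger_force: 0.0
```

```bash
python3 -m jog '[{"x":0,"y":0.1,"z":2,"rx":0,"ry":0,"rz":0,"fingers":8.5},{"x":0,"y":0,"z":2,"rx":0,"ry":0,"rz":0,"fingers":8.5},{"x":0,"y":0,"z":1.5,"rx":0,"ry":0,"rz":0,"fingers":8.5},{"x":0,"y":0,"z":0.7,"rx":0,"ry":0,"rz":0,"fingers":8.5},{"x":0,"y":0,"z":0,"rx":0,"ry":0,"rz":0,"fingers":8.5},{"x":0,"y":0,"z":0,"rx":0,"ry":0,"rz":0,"fingers":7.5}]' && python3 -m jog '[{"x":0,"y":0,"z":0,"rx":0,"ry":0,"rz":0,"fingers":5},{"x":0,"y":0,"z":0,"rx":0,"ry":0,"rz":0,"fingers":5},{"x":0,"y":0,"z":0,"rx":0,"ry":0,"rz":0,"fingers":5},{"x":0,"y":0,"z":0,"rx":0,"ry":0,"rz":0,"fingers":5},{"x":0,"y":0,"z":0,"rx":0,"ry":0,"rz":0,"fingers":5}]'
```

```text
clock: 15.12
position: [0.4448, 0.2159, 0.0047]
ee_rot: [-0.001, 3.14, 0.001]
force: [1.3, -1.0, -0.1]
gripper_width: 0.882
finger_force: 0.0
clock: 15.53
position: [0.4449, 0.216, 0.0052]
ee_rot: [-0.001, 3.14, 0.001]
force: [-5.9, -2.9, 24.0]
gripper_width: 0.669
finger_force: 58.5
```

```bash
python3 -m jog '[{"x":0,"y":0,"z":-1,"rx":0,"ry":0,"rz":0,"fingers":5},{"x":0,"y":0,"z":-2,"rx":0,"ry":0,"rz":0,"fingers":5},{"x":0,"y":0,"z":-1,"rx":0,"ry":0,"rz":0,"fingers":5},{"x":0,"y":0,"z":0,"rx":0,"ry":0,"rz":0,"fingers":5}]'
python3 - <<'E'
from meas import *
im,d,c,P=snap("side"); X=cloud(d,c,P); p=px([.444,.216,.05],c,P)[0].astype(int); print(p)
i,e,_,_=snap("wrist")
a=cv2.resize(im[p[1]-50:p[1]+50,p[0]-65:p[0]+65],(520,400),interpolation=cv2.INTER_CUBIC); cv2.imwrite("pics/g.png",np.vstack([a,cv2.resize(i[280:,120:520],(520,260))[:200]]))
E
```

```text
clock: 15.87
position: [0.4454, 0.2163, 0.046]
ee_rot: [-0.001, 3.138, 0.003]
force: [1.5, -0.4, -0.7]
gripper_width: 0.662
finger_force: 63.6
[238 274]
```

View pics/g.png

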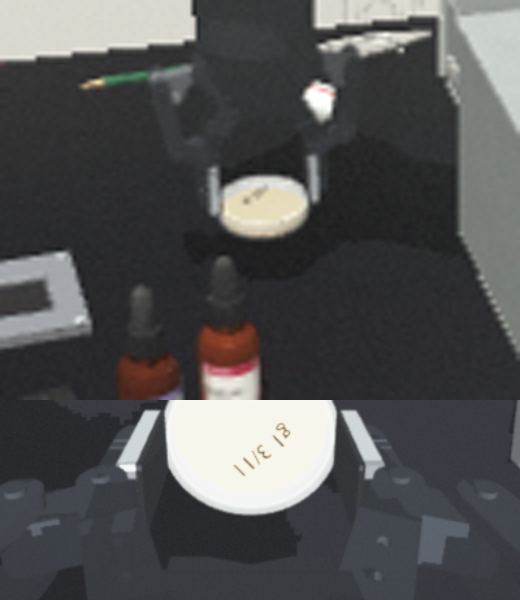

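The side and wrist crops show the dish held level between the pads. I'll carry it above the cabinet to the large round tile.

```bash
python3 -m jog '[{"x":0,"y":0,"z":-3,"rx":0,"ry":0,"rz":0,"fingers":5},{"x":0,"y":0,"z":-4,"rx":0,"ry":0,"rz":0,"fingers":5},{"x":0,"y":0,"z":-4,"rx":0,"ry":0,"rz":0,"fingers":5},{"x":0,"y":0,"z":-4,"rx":0,"ry":0,"rz":0,"fingers":5},{"x":0,"y":0,"z":-4,"rx":0,"ry":0,"rz":0,"fingers":5},{"x":-0.5,"y":-2,"z":-3,"rx":0,"ry":0,"rz":0,"fingers":5},{"x":-1.1,"y":-3.8,"z":0,"rx":0,"ry":0,"rz":0,"fingers":5},{"x":-1.1,"y":-3.8,"z":0,"rx":0,"ry":0,"rz":0,"fingers":5}]' && python3 -m jog '[{"x":-1.1,"y":-3.8,"z":0,"rx":0,"ry":0,"rz":0,"fingers":5},{"x":-1.1,"y":-3.8,"z":0,"rx":0,"ry":0,"rz":0,"fingers":5},{"x":-1.1,"y":-3.8,"z":0,"rx":0,"ry":0,"rz":0,"fingers":5},{"x":-1.1,"y":-3.8,"z":0,"rx":0,"ry":0,"rz":0,"fingers":5},{"x":-1.1,"y":-3.8,"z":0,"rx":0,"ry":0,"rz":0,"fingers":5},{"x":-1.1,"y":-3.8,"z":0,"rx":0,"ry":0,"rz":0,"fingers":5},{"x":-1.1,"y":-3.8,"z":0,"rx":0,"ry":0,"rz":0,"fingers":5},{"x":-1.1,"y":-3.8,"z":0,"rx":0,"ry":0,"rz":0,"fingers":5}]' && python3 -m jog '[{"x":-1.1,"y":-3.8,"z":0,"rx":0,"ry":0,"rz":0,"fingers":5},{"x":-1.1,"y":-3.8,"z":0,"rx":0,"ry":0,"rz":0,"fingers":5},{"x":-1.1,"y":-3.8,"z":0,"rx":0,"ry":0,"rz":0,"fingers":5},{"x":-1.1,"y":-3.8,"z":0,"rx":0,"ry":0,"rz":0,"fingers":5},{"x":-0.5,"y":-1.8,"z":2,"rx":0,"ry":0,"rz":0,"fingers":5},{"x":0,"y":0,"z":4,"rx":0,"ry":0,"rz":0,"fingers":5},{"x":0,"y":0,"z":0,"rx":0,"ry":0,"rz":0,"fingers":5},{"x":0,"y":0,"z":0,"rx":0,"ry":0,"rz":0,"fingers":5}]'
```

```text
clock: 16.63
position: [0.4717, 0.1194, 0.2646]
ee_rot: [-0.006, 3.139, 0.002]
force: [1.1, -0.4, -1.7]
gripper_width: 0.659
finger_force: 64.0
clock: 17.3
position: [0.5594, -0.1862, 0.2625]
ee_rot: [0.002, -3.141, 0.0]
force: [-0.2, 1.0, -0.4]
gripper_width: 0.662
finger_force: 64.0
clock: 17.97
position: [0.6076, -0.3532, 0.2012]
ee_rot: [0.002, -3.137, -0.004]
force: [0.2, 0.2, 1.3]
gripper_width: 0.659
finger_force: 64.1
```

```bash
python3 -m jog '[{"x":0,"y":0,"z":4,"rx":0,"ry":0,"rz":0,"fingers":5},{"x":0,"y":0,"z":4,"rx":0,"ry":0,"rz":0,"fingers":5},{"x":0,"y":0,"z":4,"rx":0,"ry":0,"rz":0,"fingers":5},{"x":0,"y":0,"z":4,"rx":0,"ry":0,"rz":0,"fingers":5},{"x":0,"y":0,"z":0,"rx":0,"ry":0,"rz":0,"fingers":5},{"x":0,"y":0,"z":0,"rx":0,"ry":0,"rz":0,"fingers":5},{"x":0,"y":0,"z":0,"rx":0,"ry":0,"rz":0,"fingers":5}]'
```

```text
clock: 18.55
position: [0.6103, -0.3549, 0.0472]
ee_rot: [-0.002, 3.138, -0.003]
force: [-0.2, 0.2, 1.2]
gripper_width: 0.661
finger_force: 64.1
```

```bash
python3 -m jog '[{"x":0.2,"y":0.1,"z":1.3,"rx":0,"ry":0,"rz":0,"fingers":5},{"x":0,"y":0,"z":1,"rx":0,"ry":0,"rz":0,"fingers":5},{"x":0,"y":0,"z":0.8,"rx":0,"ry":0,"rz":0,"fingers":5},{"x":0,"y":0,"z":0.4,"rx":0,"ry":0,"rz":0,"fingers":5},{"x":0,"y":0,"z":0.2,"rx":0,"ry":0,"rz":0,"fingers":5},{"x":0,"y":0,"z":0.1,"rx":0,"ry":0,"rz":0,"fingers":5},{"x":0,"y":0,"z":0,"rx":0,"ry":0,"rz":0,"fingers":5},{"x":0,"y":0,"z":0,"rx":0,"ry":0,"rz":0,"fingers":5}]'
```

```text
clock: 19.22
position: [0.6068, -0.3532, 0.0091]
ee_rot: [-0.001, 3.141, 0.001]
force: [-23.0, 17.0, 56.9]
gripper_width: 0.662
finger_force: 70.7
```

```bash
python3 -m jog '[{"x":0,"y":0,"z":-0.2,"rx":0,"ry":0,"rz":0,"fingers":5},{"x":0,"y":0,"z":0,"rx":0,"ry":0,"rz":0,"fingers":6.5},{"x":0,"y":0,"z":0,"rx":0,"ry":0,"rz":0,"fingers":8.5},{"x":0,"y":0,"z":0,"rx":0,"ry":0,"rz":0,"fingers":8.5},{"x":0,"y":0,"z":0,"rx":0,"ry":0,"rz":0,"fingers":8.5},{"x":0,"y":0,"z":-2,"rx":0,"ry":0,"rz":0,"fingers":8.5},{"x":0,"y":0,"z":-4,"rx":0,"ry":0,"rz":0,"fingers":8.5},{"x":0,"y":0,"z":-4,"rx":0,"ry":0,"rz":0,"fingers":8.5}]' && python3 -m jog '[{"x":0,"y":0,"z":-4,"rx":0,"ry":0,"rz":0,"fingers":8.5},{"x":0,"y":0,"z":-4,"rx":0,"ry":0,"rz":0,"fingers":8.5},{"x":0,"y":1,"z":-4,"rx":0,"ry":0,"rz":0,"fingers":8.5},{"x":0,"y":3,"z":-2.5,"rx":0,"ry":0,"rz":0,"fingers":8.5},{"x":0,"y":4,"z":0,"rx":0,"ry":0,"rz":0,"fingers":8.5},{"x":0,"y":4,"z":0,"rx":0,"ry":0,"rz":0,"fingers":8.5},{"x":0,"y":4,"z":0,"rx":0,"ry":0,"rz":0,"fingers":8.5},{"x":0,"y":0,"z":0,"rx":0,"ry":0,"rz":0,"fingers":8.5}]'
python3 - <<'E'
from meas import *
im,d,c,P=snap("wrist"); X=cloud(d,c,P); cv2.imwrite("pics/w6.png",im); np.savez("w6.npz",X=X,im=im)
for n,(x,y),r,z in(("dish",(.6076,-.3537),.034,.0125),("bot",(.6366,-.2081),.03,.058),("case",(.4842,-.292),.03,.052)):
    q=X[(np.hypot(X[...,0]-x,X[...,1]-y)<r)&(X[...,2]>z)]; 
    if len(q): print(n,len(q),cv2.minEnclosingCircle((q[:,:2]*1e3).astype(np.float32)),np.percentile(q[:,2]*1e3,[5,50,95]))
    A=np.c_[q[:,:2],np.ones(len(q))]; print(np.linalg.lstsq(A,q[:,2],rcond=None)[0]) if len(q) else 0
E
```

```text
clock: 19.88
position: [0.6055, -0.3528, 0.107]
ee_rot: [0.001, -3.139, -0.002]
force: [1.2, -1.1, 0.9]
gripper_width: 0.993
finger_force: 0.0
clock: 20.55
position: [0.6076, -0.1842, 0.2523]
ee_rot: [-0.015, 3.141, 0.006]
force: [0.1, 1.1, -0.3]
gripper_width: 0.992
finger_force: 0.0
dish 2242 ((606.1901245117188, -353.0050048828125), 30.841035842895508) [15.83330127 17.26370486 18.55094756]
[ 0.00132425 -0.00728442  0.01383978]
bot 638 ((627.5868530273438, -215.94436645507812), 18.507312774658203) [ 62.92866536 280.87591684 331.7280495 ]
[-6.89814253 -4.78484701  3.45576391]
case 1505 ((483.97210693359375, -290.6771545410156), 19.5417423248291) [56.42910183 58.22296506 59.64766164]
[-0.00872497 -0.02414693  0.05532486]
```

View pics/w6.png

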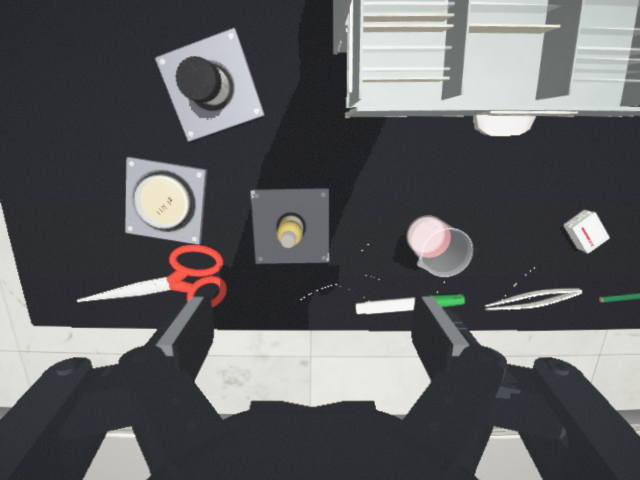

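The wrist view shows the bottle, case and dish centred in their recesses and level, with the beaker (440,245) untouched. Next is the cover-glass box at (0.637, 0.146), gripped across its 41 mm side (turn +49°).

```bash
python3 -m jog '[{"x":-0.3,"y":4,"z":0,"rx":0,"ry":0,"rz":0,"fingers":8.5},{"x":-0.3,"y":4,"z":0,"rx":0,"ry":0,"rz":0,"fingers":8.5},{"x":-0.3,"y":4,"z":0,"rx":0,"ry":0,"rz":0,"fingers":8.5},{"x":-0.4,"y":4,"z":0,"rx":0,"ry":0,"rz":0,"fingers":8.5},{"x":-0.4,"y":4,"z":0,"rx":0,"ry":0,"rz":0,"fingers":8.5},{"x":-0.4,"y":4,"z":0,"rx":0,"ry":0,"rz":0,"fingers":8.5},{"x":-0.4,"y":4,"z":0,"rx":0,"ry":0,"rz":0,"fingers":7},{"x":-0.4,"y":4,"z":0,"rx":0,"ry":0,"rz":0,"fingers":7}]' && python3 -m jog '[{"x":0,"y":1,"z":0,"rx":0,"ry":0,"rz":7,"fingers":7},{"x":0,"y":0,"z":2,"rx":0,"ry":0,"rz":7,"fingers":7},{"x":0,"y":0,"z":3,"rx":0,"ry":0,"rz":7,"fingers":7},{"x":0,"y":0,"z":3,"rx":0,"ry":0,"rz":7,"fingers":7},{"x":0,"y":0,"z":3,"rx":0,"ry":0,"rz":7,"fingers":7},{"x":0,"y":0,"z":3,"rx":0,"ry":0,"rz":7,"fingers":7},{"x":0,"y":0,"z":3,"rx":0,"ry":0,"rz":7,"fingers":7},{"x":0,"y":0,"z":0,"rx":0,"ry":0,"rz":0,"fingers":7}]' && python3 -m jog '[{"x":0,"y":0,"z":0,"rx":0,"ry":0,"rz":0,"fingers":7},{"x":0,"y":0,"z":0,"rx":0,"ry":0,"rz":0,"fingers":7}]'
cat > go.py <<'E'
import sys; from h import *
s=status.state(); M=R.from_rotvec(s["ee_rot"]).as_matrix()
t=np.array(list(map(float,sys.argv[1:4]))); a=np.degrees(np.arctan2(M[1,1],M[0,1])); w=float(sys.argv[4])
print("tool cm",np.round(100*M.T@(t-s["position"]),2),"rz",(a-w+90)%180-90)
E
python3 go.py .637 .1459 .008 40.9
```

```text
clock: 21.27
position: [0.6353, 0.1279, 0.2522]
ee_rot: [0.0, 3.142, -0.001]
force: [0.4, -0.7, -0.3]
gripper_width: 0.822
finger_force: 0.0
clock: 21.93
position: [0.6323, 0.1355, 0.0765]
ee_rot: [-1.309, -2.85, 0.009]
force: [-1.1, -0.1, -0.2]
gripper_width: 0.817
finger_force: 0.0
clock: 22.1
position: [0.6361, 0.1365, 0.0839]
ee_rot: [1.295, 2.86, 0.001]
force: [0.3, -0.4, 0.4]
gripper_width: 0.82
finger_force: 0.0
tool cm [0.66 0.68 7.59] rz 0.37094374401601726
```

```bash
python3 -m jog '[{"x":0.66,"y":0.68,"z":2,"rx":0,"ry":0,"rz":0.4,"fingers":7},{"x":0,"y":0,"z":2.5,"rx":0,"ry":0,"rz":0,"fingers":7},{"x":0,"y":0,"z":2,"rx":0,"ry":0,"rz":0,"fingers":7},{"x":0,"y":0,"z":1.2,"rx":0,"ry":0,"rz":0,"fingers":7},{"x":0,"y":0,"z":0,"rx":0,"ry":0,"rz":0,"fingers":7},{"x":0,"y":0,"z":0,"rx":0,"ry":0,"rz":0,"fingers":7},{"x":0,"y":0,"z":0,"rx":0,"ry":0,"rz":0,"fingers":7}]'; python3 go.py .637 .1459 .007 40.9
```

```text
clock: 22.68
position: [0.6371, 0.1462, 0.0073]
ee_rot: [1.31, 2.853, 0.002]
force: [0.6, 0.4, -0.4]
gripper_width: 0.819
finger_force: 0.0
tool cm [-0.02 -0.03  0.03] rz -0.22161090820421236
```

```bash
python3 -m jog '[{"x":0,"y":0,"z":0,"rx":0,"ry":0,"rz":0,"fingers":3},{"x":0,"y":0,"z":0,"rx":0,"ry":0,"rz":0,"fingers":3},{"x":0,"y":0,"z":0,"rx":0,"ry":0,"rz":0,"fingers":3},{"x":0,"y":0,"z":0,"rx":0,"ry":0,"rz":0,"fingers":3},{"x":0,"y":0,"z":0,"rx":0,"ry":0,"rz":0,"fingers":3},{"x":0,"y":0,"z":0,"rx":0,"ry":0,"rz":0,"fingers":3}]' && python3 -m jog '[{"x":0,"y":0,"z":-1,"rx":0,"ry":0,"rz":0,"fingers":3},{"x":0,"y":0,"z":-2,"rx":0,"ry":0,"rz":0,"fingers":3},{"x":0,"y":0,"z":-3,"rx":0,"ry":0,"rz":0,"fingers":3},{"x":0,"y":0,"z":-4,"rx":0,"ry":0,"rz":0,"fingers":3},{"x":0,"y":0,"z":-2,"rx":0,"ry":0,"rz":-6,"fingers":3},{"x":0,"y":0,"z":0,"rx":0,"ry":0,"rz":-7,"fingers":3},{"x":0,"y":0,"z":0,"rx":0,"ry":0,"rz":-7,"fingers":3},{"x":0,"y":0,"z":0,"rx":0,"ry":0,"rz":-7,"fingers":3}]' && python3 -m jog '[{"x":0,"y":0,"z":0,"rx":0,"ry":0,"rz":-7,"fingers":3},{"x":0,"y":0,"z":0,"rx":0,"ry":0,"rz":-7,"fingers":3},{"x":0,"y":0,"z":0,"rx":0,"ry":0,"rz":-7,"fingers":3},{"x":0,"y":0,"z":0,"rx":0,"ry":0,"rz":-5,"fingers":3},{"x":0,"y":0,"z":0,"rx":0,"ry":0,"rz":0,"fingers":3},{"x":0,"y":0,"z":0,"rx":0,"ry":0,"rz":0,"fingers":3}]'; python3 go.py .4372 .3831 .07 94
```

```text
clock: 23.18
position: [0.6365, 0.1463, 0.0066]
ee_rot: [1.311, 2.854, 0.001]
force: [-4.2, -0.7, 12.7]
gripper_width: 0.462
finger_force: 60.2
clock: 23.85
position: [0.6361, 0.1463, 0.1268]
ee_rot: [0.599, 3.082, 0.001]
force: [-0.0, 0.7, -0.6]
gripper_width: 0.458
finger_force: 60.9
clock: 24.35
position: [0.636, 0.146, 0.126]
ee_rot: [-0.095, 3.14, 0.0]
force: [-0.0, -0.4, -0.9]
gripper_width: 0.459
finger_force: 60.9
tool cm [18.42 24.87  5.59] rz -0.5397619269269995
```

```bash
python3 - <<'E'
import numpy as np
X=np.load("s2.npz")["X"]
for v,u in((354,354),(365,354),(378,350),(398,343),(410,336)): print(np.round(X[v,u],3))
E
python3 -m jog '[{"x":2.3,"y":3.1,"z":0,"rx":0,"ry":0,"rz":-0.5,"fingers":3},{"x":2.3,"y":3.1,"z":0,"rx":0,"ry":0,"rz":0,"fingers":3},{"x":2.3,"y":3.1,"z":0,"rx":0,"ry":0,"rz":0,"fingers":3},{"x":2.3,"y":3.1,"z":0,"rx":0,"ry":0,"rz":0,"fingers":3},{"x":2.3,"y":3.1,"z":0,"rx":0,"ry":0,"rz":0,"fingers":3},{"x":2.3,"y":3.1,"z":0,"rx":0,"ry":0,"rz":0,"fingers":3},{"x":2.3,"y":3.1,"z":0,"rx":0,"ry":0,"rz":0,"fingers":3},{"x":2.3,"y":3.1,"z":0,"rx":0,"ry":0,"rz":0,"fingers":3}]' && python3 -m jog '[{"x":0,"y":0,"z":0,"rx":0,"ry":0,"rz":0,"fingers":3},{"x":0,"y":0,"z":0,"rx":0,"ry":0,"rz":0,"fingers":3},{"x":0,"y":0,"z":0,"rx":0,"ry":0,"rz":0,"fingers":3}]'; python3 go.py .4372 .3831 .0106 94
```

```text
[0.299 0.268 0.1  ]
[0.294 0.272 0.055]
[0.28  0.318 0.081]
[ 0.286  0.339 -0.001]
[0.279 0.385 0.029]
clock: 25.02
position: [0.4333, 0.3817, 0.1258]
ee_rot: [-0.108, 3.139, 0.0]
force: [0.6, 0.0, -1.4]
gripper_width: 0.459
finger_force: 60.9
clock: 25.27
position: [0.435, 0.3802, 0.1255]
ee_rot: [-0.11, 3.139, -0.001]
force: [0.7, -1.6, 0.1]
gripper_width: 0.455
finger_force: 60.9
tool cm [-0.24  0.28 11.49] rz 0.027628456405309976
```

```bash
python3 -m jog '[{"x":-0.24,"y":0.28,"z":2.5,"rx":0,"ry":0,"rz":0,"fingers":3},{"x":0,"y":0,"z":3,"rx":0,"ry":0,"rz":0,"fingers":3},{"x":0,"y":0,"z":2.5,"rx":0,"ry":0,"rz":0,"fingers":3},{"x":0,"y":0,"z":0,"rx":0,"ry":0,"rz":0,"fingers":3},{"x":0,"y":0,"z":0,"rx":0,"ry":0,"rz":0,"fingers":3},{"x":0,"y":0,"z":0,"rx":0,"ry":0,"rz":0,"fingers":3}]'; python3 go.py .4372 .3831 .0106 94
```

```text
clock: 25.77
position: [0.438, 0.3832, 0.0467]
ee_rot: [-0.111, 3.138, 0.001]
force: [-0.3, 0.4, 0.9]
gripper_width: 0.46
finger_force: 61.0
tool cm [ 0.09 -0.01  3.61] rz 0.040040915351767126
```

```bash
python3 -m jog '[{"x":0.1,"y":0,"z":1.2,"rx":0,"ry":0,"rz":0,"fingers":3},{"x":0,"y":0,"z":1,"rx":0,"ry":0,"rz":0,"fingers":3},{"x":0,"y":0,"z":0.6,"rx":0,"ry":0,"rz":0,"fingers":3},{"x":0,"y":0,"z":0.4,"rx":0,"ry":0,"rz":0,"fingers":3},{"x":0,"y":0,"z":0.2,"rx":0,"ry":0,"rz":0,"fingers":3},{"x":0,"y":0,"z":0.15,"rx":0,"ry":0,"rz":0,"fingers":3},{"x":0,"y":0,"z":0,"rx":0,"ry":0,"rz":0,"fingers":3},{"x":0,"y":0,"z":0,"rx":0,"ry":0,"rz":0,"fingers":3}]'; python3 go.py .4372 .3831 .0106 94
```

```text
clock: 26.43
position: [0.4357, 0.3831, 0.0106]
ee_rot: [0.113, -3.139, 0.001]
force: [-8.0, -5.8, 17.5]
gripper_width: 0.458
finger_force: 62.9
tool cm [-0.15 -0.02  0.  ] rz 0.14111144510810902
```

Seated at the expected height. Release, rise, move outward and check.

```bash
python3 -m jog '[{"x":0,"y":0,"z":0,"rx":0,"ry":0,"rz":0,"fingers":5},{"x":0,"y":0,"z":0,"rx":0,"ry":0,"rz":0,"fingers":7},{"x":0,"y":0,"z":0,"rx":0,"ry":0,"rz":0,"fingers":7},{"x":0,"y":0,"z":0,"rx":0,"ry":0,"rz":0,"fingers":7},{"x":0,"y":0,"z":-2,"rx":0,"ry":0,"rz":0,"fingers":7},{"x":0,"y":0,"z":-4,"rx":0,"ry":0,"rz":0,"fingers":7},{"x":0,"y":0,"z":-4,"rx":0,"ry":0,"rz":0,"fingers":7},{"x":0,"y":0,"z":-4,"rx":0,"ry":0,"rz":0,"fingers":7}]' && python3 -m jog '[{"x":0,"y":0,"z":-4,"rx":0,"ry":0,"rz":0,"fingers":7},{"x":-1,"y":-1,"z":-4,"rx":0,"ry":0,"rz":0,"fingers":7},{"x":-2.5,"y":-2.5,"z":-2,"rx":0,"ry":0,"rz":0,"fingers":7},{"x":-3,"y":-2.5,"z":0,"rx":0,"ry":0,"rz":0,"fingers":7},{"x":-3,"y":-2.5,"z":0,"rx":0,"ry":0,"rz":0,"fingers":7},{"x":-3,"y":-2.5,"z":0,"rx":0,"ry":0,"rz":0,"fingers":7},{"x":0,"y":0,"z":0,"rx":0,"ry":0,"rz":0,"fingers":7},{"x":0,"y":0,"z":0,"rx":0,"ry":0,"rz":0,"fingers":7}]'
python3 - <<'E'
from meas import *
im,d,c,P=snap("wrist"); X=cloud(d,c,P); i2,_,_,_=snap("scene")
q=X[(np.hypot(X[...,0]-.4372,X[...,1]-.3831)<.035)&(X[...,2]>.0155)]
print(cv2.minAreaRect((q[:,:2]*1e3).astype(np.float32)),np.percentile(q[:,2]*1e3,[5,50,95]))
print(np.linalg.lstsq(np.c_[q[:,:2],np.ones(len(q))],q[:,2],rcond=None)[0])
cv2.imwrite("pics/w7.png",np.hstack([cv2.resize(im,(400,300)),cv2.resize(i2[140:440,150:450],(400,300))]))
E
```

```text
clock: 27.1
position: [0.4356, 0.383, 0.1513]
ee_rot: [0.114, -3.139, 0.001]
force: [-0.4, 0.9, 0.5]
gripper_width: 0.818
finger_force: 0.0
clock: 27.77
position: [0.5698, 0.2807, 0.2486]
ee_rot: [0.108, -3.14, 0.002]
force: [-1.0, 0.7, 0.1]
gripper_width: 0.817
finger_force: 0.0
((437.4931945800781, 383.37652587890625), (31.14796257019043, 41.099430084228516), 4.18035364151001) [20.13737234 21.8648585  23.25927304]
[-0.00822087  0.0095049   0.02173551]
```

View pics/w7.png

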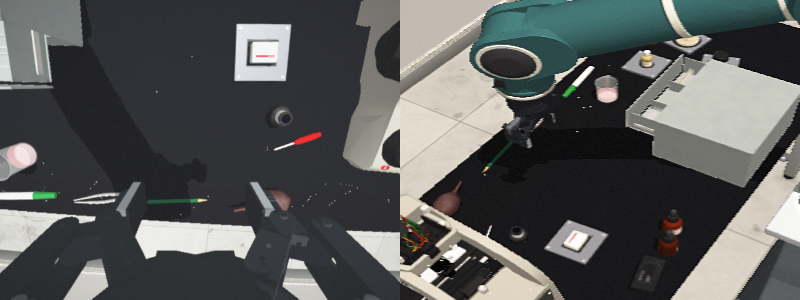

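The box sits in its recess at (437.5, 383.4), level, with its top at 22 mm. The beaker and eyepiece are in place.

```bash
python3 -c "
from workcell import bot; print(bot.job_done())"
```

```text
the job is handed in; nothing more can be done
None
```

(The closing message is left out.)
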